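# Reject a board clip through the self-closing swing flap

## Task

The J-shaped board clip has failed inspection: send it down the reject hole in the galvanised bench top, into the bin below. Slide it along the top, do not pick it up: swing the spring-loaded flap aside with one finger and, while that finger still holds the flap open, push the clip through the hole with the other. Then let the flap swing shut by itself, and leave all the other parts on the bench where they are.

Things in the scene. Friction and masses are not known exactly. Their poses are not given: they have to be found in the camera images.
- bench: raised galvanised sorting top, fixed, 460 (x) x 740 (y) mm on four legs, its upper face 130 mm above its origin. Origin: centre of its underside, on the work surface; x points away from the robot (turned by its yaw), y left, z up. The reject hole's centre is 40 mm ahead of the origin in x; below it stands an open bin, inside 172 x 152 mm, 65 mm high
- hole_mid (a point): centre of the reject hole, level with the bench top's upper face; same axes as the bench. Through hole 80 mm (x) x 64 mm (y). The shut flap covers it, from 44 mm short of this centre (bench -x) to 22 mm beyond the pivot, and 38 mm to either side of the centre line
- flap_pivot (a point): centre of the flap's upright pivot bolt, at the height of the bench top's upper face: 95 mm beyond the hole's centre in bench x and 6 mm to its left (y). The bolt head stands 35 mm above the top. As the flap swings, its near corners sweep out to 146 mm from this bolt, 51 mm short of the hole's centre
- flap (a joint): swing flap over the hole: level steel plate, 4 mm thick, upper side 5 mm above the bench top, turning about the pivot bolt (it does not tip). 0 rad = shut; grows to 1.75 as its near end swings left (bench +y). A spring swings it shut: 0.09 N m, plus 0.06 per rad. Pushing its near end towards bench +x does not open it. From 0.7 rad the hole's near half is clear, from 1.3 nearly all
- flap_lip (a point): middle of the outer face of the finger lip: the flap's right-hand edge (bench -y when shut) bent up, 100 mm long from the near end, 4 mm thick, top 27 mm above the bench top. This point is 14 mm above the top, 90 mm from the pivot along the lip. Axes turn with the flap: x along the lip to the pivot end, y inwards. Push this face towards bench +y to open the flap
- clip_mid (a point): the loose board clip to reject: J-shaped galvanised bent strip, 42 long (its x) x 38 wide (y) x 30 mm high, about 0.15 kg, a hex bolt standing in its middle. 5 mm base flat on the bench top, 30 mm upright wall at the rear (-x, towards the robot) with a short lip turned forward, 18 mm wall at the front. This point is its centre, 15 mm above its underside; z up
- ladder_clamp: bystander, loose: corroded ladder clamp, 125 x 42 x 48 mm, origin at the centre of its underside
- jack_nut: bystander, loose: cast base jack nut with two wings, 152 mm across the wings (its x), hub 68 mm wide, 46 mm high, origin at the centre of its underside
- coupler: bystander, loose: double scaffold coupler, 85 x 85 x 82 mm, origin at the centre of its underside
- tube_stub: bystander, loose: upright offcut of scaffold tube, 48 mm in diameter, 75 mm high, origin at the centre of its underside
- red_cap: bystander, loose: round plastic tube cap, 57 mm in diameter, 31 mm high, origin at the centre of its underside
- bolt_nut: bystander, loose: flanged nut with a bolt standing in it, 32 mm in diameter, 52 mm high, origin at the centre of its underside
- spanner: bystander, loose: steel spanner 210 mm long (its x), lying flat beyond the flap, origin at its middle

How it is judged (in metres and radians):
On the way, in this order (a step that is already met when the one before it is completed fails the run):
1. a finger swings the flap well open and holds it while the clip is still on the bench top (value of joint flap above 0.5 rad and contact force between the fingers and flap above 0.2 N and z of clip_mid in the frame of bench above 0.135 m), for 0.2 s.
2. the clip has gone down through the hole while a finger still holds the flap open (z of clip_mid in the frame of bench below 0.1 m and value of joint flap above 0.5 rad and contact force between the fingers and flap above 0.2 N), for 0.1 s.
At the end, for the whole second after the job is handed in: The clip lies in the bin under the hole, the flap has swung shut (within 0.08 rad), and every other part is within 30 mm of where it was (z of clip_mid in the frame of bench below 0.065 m and x of clip_mid in the frame of bench between -0.05 and 0.13 m and y of clip_mid in the frame of bench between -0.08 and 0.08 m and value of joint flap below 0.08 rad and distance of each of ladder_clamp, jack_nut, coupler, tube_stub, red_cap, bolt_nut, spanner from where it was at the start of the episode below 0.03 m); the robot touches nothing.
It fails at once if the clip is lifted off the bench top (its centre more than 13 mm above where it rests) (z of clip_mid in the frame of bench above 0.158 m).
It fails at once if another part on the bench is moved by more than 30 mm (distance of any of ladder_clamp, jack_nut, coupler, tube_stub, red_cap, bolt_nut, spanner from where it was at the start of the episode above 0.03 m).
It also fails if it takes over 58 s, if anything falls off the work surface, if the arm or the gripper's body presses on something with over 40 N, if the wrist force passes 120 N, or if a joint passes its speed limit or range.

## Robot

A 7-joint arm with a two-finger parallel gripper is mounted at the origin on the work surface. World frame = base frame: x ahead of the robot, y to its left, z up, the work surface at z = 0. Lengths are in mm, angles in rad, forces in N, time in s.
With the tool pointing down it reaches from about 400 to 900 mm from the base axis. Payload 5.6 kg.
Tool frame: the origin (TCP) lies midway between the tips of the shut fingers; the grasp point (between the pads) lies 19 mm behind it (bot.grip_point_offset is the distance from the TCP to the grasp point, in mm); z points along the fingers, y is the direction in which the jaws open and shut (so a half turn about z gives the same grasp; the last joint's range is limited). The gripper opens to 92 mm and grips with 3 to 60 N. Pads are 20 mm wide; open, the fingers measure 128 mm over their backs; the gripper's body (75 mm by 189 mm) begins 69 mm behind the grasp point.
Start: joints at [-1.221, 0.468, -0.012, 1.603, 0.006, 1.071, -0.056], TCP at [248.845, 600.487, 214.592] pointing down, gripper open.
Joint ranges: [-2.53, 2.53], [-0.31, 2.02], [-1.57, 1.55], [0.28, 2.44], [-1.29, 4.43], [0.15, 1.84], [-2.92, 2.92]. Speed limits (rad/s): [2.57, 2.57, 3.14, 3.14, 3.14, 3.14, 3.14].

## Interface

Orientations are given as a 3x3 rotation matrix whose columns are the frame's x, y, z axes.
In Python, from rig import bot, eyes gives the robot as it stands.
- The arm moves only by the tool jog_arm, never from a script. Its argument "plan" is a list of rows, each a list of 7 numbers: the turn, a rotation vector about the tool's x, y, z in rad, then the shift along the tool's x, y, z in mm, then the finger opening in mm, from 0 to 91.9. A call has 1 to 20 rows; each row is the pose to reach, as a shift and turn from the pose commanded when the call began, along the tool's axes at that moment; what a row does not reach only later rows make up. A row lasts 1/8 s, in which the tool goes at most 62.5 mm and 10.7 degrees, less where a joint would pass 70% of its speed; a pose out of reach is approached as far as the arm can. A call with a gripper value outside its range is refused whole. The fingers move at their own pace and stop on an object; "force" is the grip in N (left out, the last holds). Time passes only in rows, so rows that repeat a pose let the fingers close. It gives the time, the measured TCP pose, the force and the opening at its end, in the units of the state.
- bot.get_state(): the state, without advancing time (a new reading comes with each control period).
- eyes.capture(name): name is "scene" or "side" or "wrist"; returns a dict with "color" (400x640x3 uint8, red, green, blue), "range_z" (400x640 float32, mm along the optical axis (not along the pixel's ray), 0 where there is no reading), "intrinsics" (3x3 intrinsics, pixels), "pose" (4x4, takes a point from camera to world coordinates). Camera axes: x right, y down, z forward; pixel columns grow to the right and rows downward; lengths in mm; the calibration is good to about 2 mm. A picture is of the moment at which its call begins.
- bot.sign_off(): hands the job in, once; it reports no verdict.
The state is a dict: "time": time; "qpos": joint angles; "qd": joint speeds; "joint_efforts": joint torques, N m; "position": TCP position; "eef_rot": TCP orientation; "contact_force": force on the tool from outside, world axes, zero at the start; "wrist_torque": the same for the moment, N m; "width": finger opening in mm.
Only numpy, scipy, OpenCV 4.12 (cv2) and the standard library are available. Lean on these libraries where they do the work, as an engineer would, in place of code of your own. Each camera call takes 0.05 s, during which the arm holds its last target. There are 200 camera calls.

## Working session

There is one attempt and no reset: what is moved stays moved. The work goes in short steps, Python scripts to look and compute and a tool call to move; the robot and the scene stay as the last step left them, time stands still between calls to the robot, and variables do not carry over. Pictures are saved under pics/ and viewed, about 8 in all and at most 12, crops included, and the job is handed in when it is done.

Besides the shell and the picture viewer there is one more tool, called after ">>>" as name(argument=value, ...), one argument or row to a line, values as JSON. jog_arm: Moves the arm, as the interface text tells. Its arguments: {"type":"object","properties":{"plan":{"type":"array"},"force":{"type":"number"}},"required":["plan"]}

```bash
mkdir -p pics; ls
python3 - <<'E'
from rig import bot, eyes
import cv2, numpy as np
s=bot.get_state(); print(s)
for n in ["scene","side"]:
    c=eyes.capture(n); np.savez(f"pics/{n}0.npz",**c)
    cv2.imwrite(f"pics/{n}0.png",c["color"][:,:,::-1]); print(n,c["intrinsics"].round(1).tolist(),c["pose"].round(3).tolist(),(c["range_z"]>0).mean())
E
```

```text
pics
{'time': 0.0, 'qpos': array([-1.22096126,  0.46838728, -0.01157275,  1.60363481,  0.00598138,
        1.07142447, -0.05630776]), 'qd': array([ 8.96938734e-05,  6.97697990e-04,  3.70427907e-04, -1.66768887e-03,
       -5.33577712e-04, -3.20610963e-04,  4.50171467e-04]), 'joint_efforts': array([-9.57764933e-04, -5.20559263e+01, -1.28668884e-02, -2.43750769e+01,
       -5.66253613e-02,  1.71979802e-02,  1.56492820e-04]), 'position': array([248.6737944 , 599.89952046, 213.62916633]), 'eef_rot': array([[-9.23786386e-01,  3.82907791e-01, -5.80855168e-04],
       [ 3.82908211e-01,  9.23784785e-01, -1.72437353e-03],
       [-1.23690891e-04, -1.81536700e-03, -9.99998345e-01]]), 'contact_force': array([-1.14327408,  0.09785892,  0.13080504]), 'wrist_torque': array([ 0.00281102, -0.00128861, -0.01467035]), 'width': 92.06064401253875}
scene [[391.2, 0.0, 322.9], [0.0, 391.2, 199.9], [0.0, 0.0, 1.0]] [[-0.665, 0.558, -0.496, 1070.526], [0.747, 0.498, -0.44, 405.501], [0.002, -0.663, -0.748, 762.696], [0.0, 0.0, 0.0, 1.0]] 0.9958984375
side [[389.4, 0.0, 324.4], [0.0, 389.4, 203.2], [0.0, 0.0, 1.0]] [[-0.751, -0.468, 0.465, 231.325], [-0.66, 0.551, -0.511, 433.511], [-0.017, -0.691, -0.723, 692.529], [0.0, 0.0, 0.0, 1.0]] 0.96328125
```

View pics/scene0.png

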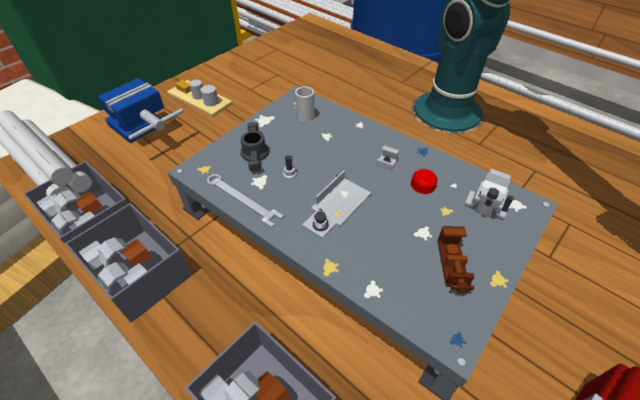

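View pics/side0.png

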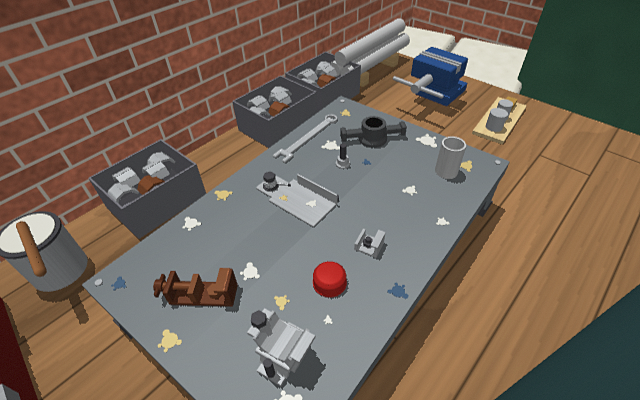

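The scene view shows the flap at about (338,205), with its lip on the upper left and its pivot bolt at (320,218). The clip is at (388,157), the red cap at (424,181), the coupler at (492,195), the clamp at (455,260), the tube at (305,103), the jack nut at (253,147), the bolt_nut at (289,167) and the spanner at (245,200). Next I'll turn the depth into positions.

```bash
cat > h.py <<'E'
import numpy as np, cv2
def cloud(c):
    z=c["range_z"]; K=c["intrinsics"]; v,u=np.mgrid[:z.shape[0],:z.shape[1]]
    P=np.stack([(u-K[0,2])/K[0,0]*z,(v-K[1,2])/K[1,1]*z,z],-1)
    P=P@c["pose"][:3,:3].T+c["pose"][:3,3]; P[z<=0]=np.nan; return P
def pix(c,p):
    q=(np.asarray(p)-c["pose"][:3,3])@c["pose"][:3,:3]; q=q@c["intrinsics"].T; return q[...,:2]/q[...,2:]
E
python3 - <<'E'
from h import *
A=[]
for n in ["scene","side"]:
    c=np.load(f"pics/{n}0.npz"); P=cloud(c); A.append(P)
    m=(abs(P[...,2]-130)<8); 
    k,l,st,_=cv2.connectedComponentsWithStats(m.astype(np.uint8)); i=1+st[1:,4].argmax()
    Q=P[l==i]; print(n,np.median(Q[:,2]),len(Q)); r=cv2.minAreaRect(Q[:,:2].astype(np.float32)); print(r, cv2.boxPoints(r).round(1).tolist())
c=np.load("pics/scene0.npz"); P=A[0]
# bench frame from scene fit
m=(abs(P[...,2]-130)<8);k,l,st,_=cv2.connectedComponentsWithStats(m.astype(np.uint8)); i=1+st[1:,4].argmax()
(cx,cy),(w,h),a=cv2.minAreaRect(P[l==i][:,:2].astype(np.float32))
for n,P in zip(["scene","side"],A):
    m=(P[...,2]>137)&(P[...,2]<230)&(np.hypot(P[...,0]-cx,P[...,1]-cy)<420)
    k,l,st,ct=cv2.connectedComponentsWithStats(m.astype(np.uint8))
    for i in range(1,k):
        if st[i,4]<12: continue
        Q=P[l==i]; r=cv2.minAreaRect(Q[:,:2].astype(np.float32))
        print(n,ct[i].round(),st[i,4],"z",Q[:,2].max().round(1),"mid",np.round(r[0],1),np.round(r[1],1),round(r[2],1))
E
```

```text
scene 128.90184547989395 50286
((572.2921142578125, 58.939910888671875), (465.2359619140625, 743.0400390625), 3.5645790100097656) [[317.0, 415.29998779296875], [363.20001220703125, -326.29998779296875], [827.5999755859375, -297.3999938964844], [781.4000244140625, 444.20001220703125]]
side 130.69432986135587 64987
((574.1627807617188, 59.831573486328125), (462.2425537109375, 742.0292358398438), 3.5462141036987305) [[320.5, 415.79998779296875], [366.3999938964844, -324.79998779296875], [827.7999877929688, -296.20001220703125], [781.9000244140625, 444.3999938964844]]
scene [304. 102.] 552 z 206.0 mid [ 458.4 -203.3] [49.4 46.8] 61.3
scene [253. 146.] 848 z 178.0 mid [ 647.3 -192.9] [148.3  63.6] 65.3
scene [387. 156.] 253 z 161.0 mid [461.3  64.4] [45.8 38.2] 14.7
scene [288. 166.] 157 z 183.0 mid [643.  -78.3] [24.2 24.2] 42.7
scene [424. 179.] 455 z 162.1 mid [469.3 169.1] [49.1 52.5] 34.5
scene [492. 192.] 1244 z 213.9 mid [435.8 302.3] [85.1 84.1] 57.2
scene [329. 186.] 239 z 159.7 mid [621.8  22. ] [100.6  17.9] 4.5
scene [319. 219.] 205 z 165.3 mid [702.4  65.6] [53.3 29.5] 64.1
scene [269. 215.] 13 z 138.4 mid [761.7 -17.5] [ 8.1 11.3] 85.4
scene [455. 259.] 1373 z 179.4 mid [614.6 326.5] [124.7  42.6] 39.2
side [330. 118.] 53 z 140.2 mid [ 769.2 -187.7] [27.5 28.6] 40.1
side [373. 131.] 1085 z 179.4 mid [ 641.9 -191.3] [150.1  60.6] 62.0
side [298. 143.] 281 z 140.6 mid [768.3 -79.7] [ 38.  168.9] 8.0
side [450. 156.] 905 z 207.2 mid [ 455.8 -201.8] [47.8 49. ] 42.5
side [343. 156.] 185 z 185.6 mid [640.1 -77.8] [24.1 24.9] 37.5
side [271. 182.] 255 z 168.1 mid [698.3  69.2] [44.3 44.6] 0.6
side [317. 189.] 387 z 161.3 mid [620.7  28.6] [101.2  14.4] 9.1
side [371. 241.] 378 z 162.4 mid [461.4  64.9] [42.8 40.3] 14.6
side [329. 278.] 897 z 163.5 mid [464.1 171.1] [53.3 50.8] 34.7
side [198. 289.] 2163 z 181.1 mid [613.4 327.1] [125.2  44. ] 39.6
side [278. 345.] 2986 z 214.6 mid [436.1 303.8] [86.9 82.4] 10.9
```

```bash
cat >> h.py <<'E'
PSI=np.deg2rad(3.55); BO=np.array([573.6,59.4])
ex=np.array([np.cos(PSI),np.sin(PSI)]); ey=np.array([-ex[1],ex[0]])
HO=BO+40*ex
def w(x,y): return HO+x*ex+y*ey          # hole frame -> world
def hf(p): d=np.asarray(p)[...,:2]-HO; return np.stack([d@ex,d@ey],-1)
def rel(s,xy,z,head):
    """turn about tool z, shift in tool axes to reach world xy,z with tool y heading (deg, world)"""
    R=s["eef_rot"]; d=np.array([*xy,z])-s["position"]
    h=np.deg2rad(head); zt=np.array([0,0,-1.]); y=np.array([np.cos(h),np.sin(h),0]); x=np.cross(y,zt)
    rv=cv2.Rodrigues(R.T@np.column_stack([x,y,zt]))[0].ravel()
    return np.r_[rv.round(3),(R.T@d).round(1)]
E
python3 - <<'E'
from h import *; from rig import bot
s=bot.get_state(); print(hf([461.4,64.7]), rel(s,s["position"][:2],340,67.5), rel(s,[520,65],340,95))
E
```

```text
[-151.65653067   12.23720392] [-2.000e-03  0.000e+00 -0.000e+00 -0.000e+00 -2.000e-01 -1.262e+02] [-2.000e-03 -0.000e+00 -4.800e-01 -4.555e+02 -3.906e+02 -1.256e+02]
```

>>> jog_arm(
  plan=[
    [0,0,0,0,0,-50,91],
    [0,0,0,0,0,-100,91],
    [0,0,0,-20,-17,-126,91],
    [0,0,-0.05,-60,-51,-126,91],
    [0,0,-0.1,-100,-86,-126,91],
    [0,0,-0.15,-140,-120,-126,91],
    [0,0,-0.2,-180,-154,-126,91],
    [0,0,-0.25,-220,-189,-126,91],
    [0,0,-0.3,-260,-223,-126,91],
    [0,0,-0.35,-300,-257,-126,91],
    [0,0,-0.4,-340,-292,-126,91],
    [0,0,-0.45,-380,-326,-126,91],
    [0,0,-0.48,-420,-360,-126,91],
    [0,0,-0.48,-445,-382,-126,91],
    [0,0,-0.48,-455,-390,-126,91],
    [0,0,-0.48,-455,-390,-126,91],
    [0,0,-0.48,-455,-390,-126,91],
  ],
)

```text
time: 2.22
position: [519.3, 67.8, 340.4]
eef_rot: [[-0.996, -0.09, -0.001], [-0.09, 0.996, 0.001], [0.001, 0.001, -1.0]]
contact_force: [-0.8, 0.2, 0.4]
width: 91.1
```

Run:
```python
from h import *; from rig import bot,eyes
s=bot.get_state(); print(s["time"],s["position"],s["eef_rot"][:,1])
c=eyes.capture("wrist"); np.savez("pics/wrist1.npz",**c)
im=c["color"][:,:,::-1].copy()
for p in [(0,0,130),(-44,-38,135),(-44,38,135),(95,6,165),(-151.6,12.2,130)]:
    q=pix(c,[*w(*p[:2]),p[2]]); print(p,q.round(1)); cv2.drawMarker(im,tuple(int(v) for v in q.round()),(0,0,255),0,10,1)
cv2.imwrite("pics/wrist1.png",im)
P=cloud(c); m=(P[...,2]>137)&(P[...,2]<200)
k,l,st,ct=cv2.connectedComponentsWithStats(m.astype(np.uint8))
for i in range(1,k):
    if st[i,4]<40: continue
    Q=P[l==i]; r=cv2.minAreaRect(Q[:,:2].astype(np.float32)); print(ct[i].round(),st[i,4],"z",Q[:,2].max().round(1),np.round(r[0],1),"hole",hf(r[0]).round(1),np.round(r[1],1),round(r[2],1))
```

```text
2.225 [519.29704406  67.8182028  340.39624783] [-8.95960695e-02  9.95977984e-01  6.32649862e-04]
(0, 0, 130) [315.9 250.1]
(-44, -38, 135) [285.6 218.1]
(-44, 38, 135) [347.3 219.7]
(95, 6, 165) [318.4 331.3]
(-151.6, 12.2, 130) [328.9 129.6]
[ 83. 101.] 2084 z 200.0 [ 455.9 -190.1] hole [-172.9 -241.7] [23.6 48.2] 89.0
[ 38. 100.] 1425 z 200.0 [ 456.  -215.5] hole [-174.4 -267.1] [39.8 21. ] 2.1
[559. 123.] 5940 z 200.0 [433.1 296.9] hole [-165.5  245.7] [82.2 82.5] 40.0
[327. 116.] 459 z 161.9 [446.4  61.2] hole [-166.8    9.7] [13. 38.] 14.3
[421. 141.] 2019 z 161.7 [464.7 167.7] hole [-142.   114.8] [53.5 53.9] 5.1
[330. 132.] 192 z 151.5 [463.2  65.7] hole [-149.8   13.1] [16.4 17.3] 48.7
[332. 146.] 176 z 148.6 [478.2  69.3] hole [-134.6   15.8] [ 5.  37.5] 14.3
[ 98. 257.] 4227 z 178.4 [ 639.6 -193.8] hole [  10.2 -256.8] [144.   61.4] 36.8
[286. 253.] 442 z 159.3 [621.   21.7] hole [  5.  -40.6] [101.2  16.5] 3.9
[520. 255.] 2208 z 178.7 [602.1 316.9] hole [  4.4 255.2] [97.4 42.6] 38.6
[197. 259.] 59 z 149.1 [632.8 -85.9] hole [  10.  -148.6] [ 4.6 19.5] 43.3
[316. 312.] 199 z 155.9 [695.6  62.8] hole [81.9 -4.2] [48.  21.4] 57.0
```

View pics/wrist1.png

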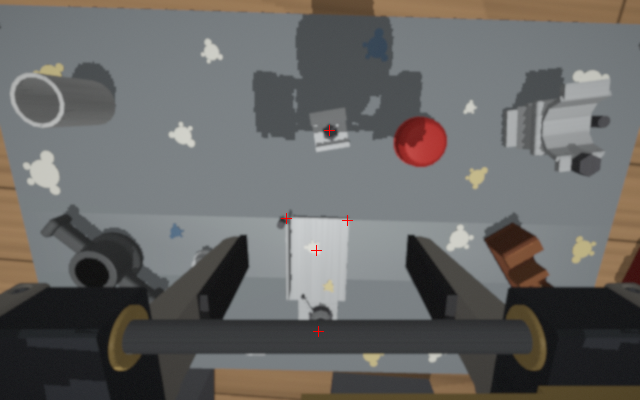

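The projected markers land on the flap's near corners at (286,218) and (347,220) and on the clip at (330,131), so the bench frame is good. I'll pinch the clip lightly by its rear wall, without lifting it, and slide it up to just short of the flap's sweep.

Run:
```python
from h import *; from rig import bot
s=bot.get_state(); print(rel(s,[449.4,62.1],180,104.4), rel(s,[449.4,62.1],134.5,104.4))
```

```text
[ 1.000e-03 -0.000e+00 -1.610e-01  7.010e+01  6.000e-01  1.605e+02] [ 1.00e-03 -0.00e+00 -1.61e-01  7.01e+01  5.00e-01  2.06e+02]
```

>>> jog_arm(
  plan=[
    [0,0,-0.05,20,0,20,64],
    [0,0,-0.1,45,0.5,50,64],
    [0,0,-0.161,65,0.5,90,64],
    [0,0,-0.161,70,0.5,130,64],
    [0,0,-0.161,70,0.5,160,64],
    [0,0,-0.161,70,0.5,180,64],
    [0,0,-0.161,70,0.5,195,64],
    [0,0,-0.161,70,0.5,202,64],
    [0,0,-0.161,70,0.5,206,64],
    [0,0,-0.161,70,0.5,206,64],
    [0,0,-0.161,70,0.5,206,64],
    [0,0,-0.161,70,0.5,206,64],
  ],
  force=4,
)

```text
time: 3.78
position: [450.4, 60.5, 135.0]
eef_rot: [[-0.969, -0.246, 0.001], [-0.246, 0.969, 0.0], [-0.001, 0.0, -1.0]]
contact_force: [0.4, -0.5, -0.8]
width: 63.8
```

Run:
```python
from h import *; from rig import bot,eyes
s=bot.get_state(); print(s["position"],s["contact_force"])
c=eyes.capture("side"); cv2.imwrite("pics/side2.png",cv2.resize(c["color"][150:330,250:490,::-1],None,fx=3,fy=3))
P=cloud(c); cz=[P[...,2][abs(P[...,2]-130)<8]]; print(np.median(cz))
```

```text
[450.36289282  60.48394422 134.9715968 ] [ 0.44444553 -0.49934461 -0.75830879]
130.6794640518615
```

View pics/side2.png

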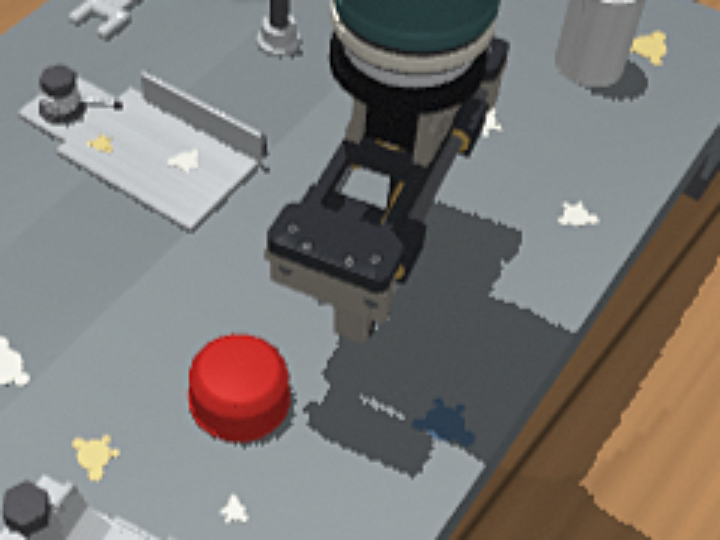

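>>> jog_arm(
  plan=[
    [0,0,0,0,0,0,50],
    [0,0,0,0,0,0,42],
    [0,0,0,0,0,0,36],
    [0,0,0,0,0,0,34],
    [0,0,0,0,0,0,34],
    [0,0,0,0,0,0,34],
  ],
  force=4,
)

```text
time: 4.58
position: [450.0, 60.5, 134.6]
eef_rot: [[-0.969, -0.246, -0.0], [-0.246, 0.969, 0.0], [0.0, 0.0, -1.0]]
contact_force: [-0.8, 1.0, 0.6]
width: 38.1
```

Run:
```python
from h import *; from rig import bot
s=bot.get_state(); print(s["width"],s["position"],s["contact_force"],hf(s["position"]),rel(s,w(-88.4,0),135,93.55))
```

```text
38.07574697881294 [450.03882513  60.49123985 134.58761279] [-0.79703636  1.03162344  0.64053946] [-163.25650962    8.73999865] [  0.     -0.      0.186 -71.9   -22.4    -0.4  ]
```

>>> jog_arm(
  plan=[
    [0,0,0.02,-5,-1.6,0,34],
    [0,0,0.04,-12,-3.7,0,34],
    [0,0,0.06,-20,-6.2,0,34],
    [0,0,0.08,-28,-8.7,0,34],
    [0,0,0.1,-36,-11.2,0,34],
    [0,0,0.12,-44,-13.7,0,34],
    [0,0,0.14,-52,-16.2,0,34],
    [0,0,0.16,-60,-18.7,0,34],
    [0,0,0.186,-67,-20.9,0,34],
    [0,0,0.186,-72,-22.4,0,34],
    [0,0,0.186,-72,-22.4,0,34],
    [0,0,0.186,-72,-22.4,0,34],
    [0,0,0.186,-72,-22.4,0,34],
  ],
)

```text
time: 6.2
position: [525.4, 56.3, 134.6]
eef_rot: [[-0.998, -0.062, 0.0], [-0.062, 0.998, 0.0], [-0.0, -0.0, -1.0]]
contact_force: [0.5, -0.2, -0.0]
width: 38.1
```

Run:
```python
from h import *; from rig import bot
s=bot.get_state(); print(s["width"],s["position"],s["contact_force"],hf(s["position"]),s["eef_rot"][:,1])
```

```text
38.06696046517909 [525.43014624  56.33126419 134.62199037] [ 0.49112128 -0.19733019 -0.00342442] [-8.82674375e+01 -8.01915263e-02] [-6.20797720e-02  9.98071191e-01 -2.37038381e-05]
```

Run:
```python
from h import *; from rig import bot
s=bot.get_state(); print(s["qpos"][6],rel(s,w(-70,-93),220,38.55))
```

```text
1.6194799739150538 [  0.     0.     0.96 -18.3  -92.9  -85.4 ]
```

>>> jog_arm(
  plan=[
    [0,0,0,0,0,0,50],
    [0,0,0,0,0,0,64],
    [0,0,0,0,0,0,64],
    [0,0,0,0,0,0,64],
    [0,0,0,0,0,-15,64],
    [0,0,0,0,0,-45,64],
    [0,0,0,0,0,-80,64],
    [0,0,0,0,0,-85,64],
  ],
)

```text
time: 7.2
position: [527.1, 56.5, 222.9]
eef_rot: [[-0.998, -0.062, 0.006], [-0.062, 0.998, 0.002], [-0.006, 0.001, -1.0]]
contact_force: [-0.4, -0.1, 0.1]
width: 63.7
```

>>> jog_arm(
  plan=[
    [0,0,0.12,-2,-10,0,75],
    [0,0,0.26,-6,-25,0,91],
    [0,0,0.42,-10,-45,0,91],
    [0,0,0.58,-14,-65,0,91],
    [0,0,0.74,-18,-83,0,91],
    [0,0,0.9,-18,-93,0,91],
    [0,0,0.96,-18,-93,0,91],
    [0,0,0.96,-18,-93,0,91],
    [0,0,0.96,-18,-93,0,91],
  ],
)

```text
time: 8.32
position: [548.9, -35.1, 219.4]
eef_rot: [[-0.624, 0.781, -0.0], [0.781, 0.624, 0.0], [0.0, -0.0, -1.0]]
contact_force: [0.1, -0.2, -0.5]
width: 90.8
```

Run:
```python
from h import *; from rig import bot,eyes
s=bot.get_state(); print(s["width"],s["position"],hf(s["position"]))
for n in ["scene","side","wrist"]:
    c=eyes.capture(n); cv2.imwrite(f"pics/{n}3.png",c["color"][:,:,::-1]); P=cloud(c); h=hf(P[...,:2])
    m=(P[...,2]>137)&(P[...,2]<175)&(abs(h[...,0]+76)<40)&(abs(h[...,1])<35)
    k,l,st,ct=cv2.connectedComponentsWithStats(m.astype(np.uint8))
    for i in range(1,k):
        if st[i,4]<20: continue
        Q=h[l==i]; r=cv2.minAreaRect(Q.astype(np.float32)); print(n,ct[i].round(),st[i,4],P[l==i][:,2].max().round(1),np.round(r[0],1),np.round(r[1],1),round(r[2],1),Q.min(0).round(1),Q.max(0).round(1))
print(rel(s,w(-70,-93),136,38.55),rel(s,w(-70,34.6),136,38.55))
```

```text
90.8169640333196 [548.91997517 -35.06900045 219.40696715] [-70.48214569 -92.75955188]
scene [365. 171.] 259 160.7 [-76.1  -0.6] [45.4 38.5] 1.4 [-99.2 -20.2] [-53.2  18.5]
side [334. 198.] 37 160.8 [-40.4 -33.3] [8.6 4.1] 9.0 [-44.9 -35. ] [-36.2 -30.5]
side [341. 217.] 365 162.7 [-76.1  -0.3] [42.8 40.1] 1.0 [-97.9 -20.6] [-54.7  19.6]
wrist [384.  99.] 1720 160.9 [-81.1  -0.2] [33.  38.3] 1.2 [-97.9 -19.6] [-64.5  18.6]
wrist [413. 122.] 514 148.6 [-58.1   0.3] [ 5.6 38.1] 1.1 [-61.2 -18.8] [-55.2  19.3]
wrist [404. 174.] 73 159.2 [-40.9 -33.6] [9.5 2.7] 0.4 [-45.6 -35. ] [-36.1 -32.3]
[-0.00e+00 -0.00e+00  2.00e-03 -5.00e-01  3.00e-01  8.34e+01] [-0.000e+00 -0.000e+00  2.000e-03  1.039e+02  7.360e+01  8.340e+01]
```

View pics/side3.png

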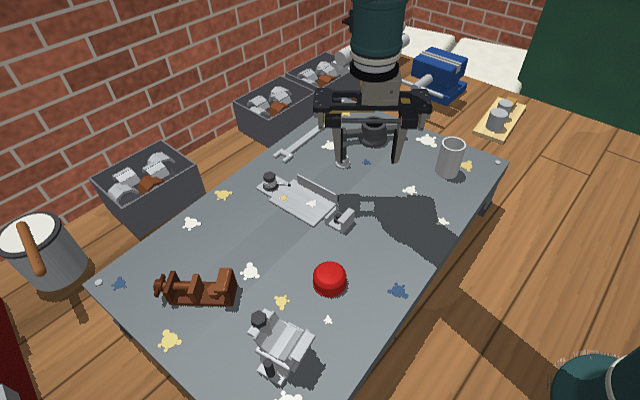

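The clip now sits at (-76,0) in the hole frame with a yaw of about 1°, clear of the flap's sweep; in the side view it's at (341,217). I'll lower the hand beside the lip.

>>> jog_arm(
  plan=[
    [0,0,0,0,0,25,91.9],
    [0,0,0,0,0,55,91.9],
    [0,0,0,0,0,75,91.9],
    [0,0,0,0,0,82,91.9],
    [0,0,0,0,0,83.5,91.9],
    [0,0,0,0,0,83.5,91.9],
    [0,0,0,0,0,83.5,91.9],
  ],
)

```text
time: 9.35
position: [549.6, -35.3, 136.8]
eef_rot: [[-0.623, 0.782, 0.001], [0.782, 0.623, 0.0], [-0.001, 0.001, -1.0]]
contact_force: [-0.2, 0.7, -0.4]
width: 92.3
```

>>> jog_arm(
  plan=[
    [0,0,0,4,2.8,0,91.9],
    [0,0,0,12,8.4,0,91.9],
    [0,0,0,20,14,0,91.9],
    [0,0,0,28,19.7,0,91.9],
    [0,0,0,36,25.3,0,91.9],
    [0,0,0,44,30.9,0,91.9],
    [0,0,0,52,36.5,0,91.9],
    [0,0,0,60,42.1,0,91.9],
    [0,0,0,68,47.7,0,91.9],
    [0,0,0,74,52,0,91.9],
    [0,0,0,78,54.8,0,91.9],
    [0,0,0,80,56.2,0,91.9],
    [0,0,0,80,56.2,0,91.9],
  ],
)

```text
time: 10.98
position: [543.2, 62.3, 136.1]
eef_rot: [[-0.623, 0.782, -0.0], [0.782, 0.623, 0.0], [0.0, 0.0, -1.0]]
contact_force: [-0.6, -1.5, -0.1]
width: 92.1
```

Run:
```python
from h import *; from rig import bot,eyes
s=bot.get_state(); print(s["width"],s["position"],hf(s["position"]),s["contact_force"])
c=eyes.capture("scene"); d=eyes.capture("side"); a=cv2.resize(c["color"][100:250,260:460,::-1],None,fx=2,fy=2);b=cv2.resize(d["color"][100:250,240:440,::-1],None,fx=2,fy=2); cv2.imwrite("pics/p4.png",np.hstack([a,b]))
print(rel(s,w(-70.5,34.6),136,38.55))
```

```text
92.06855595599087 [543.2025918   62.32050232 136.11239692] [-70.15824373   4.79709222] [-0.55125623 -1.52714388 -0.11609847]
[ 0.  -0.   0.  24.6 16.8  0.1]
```

View pics/p4.png

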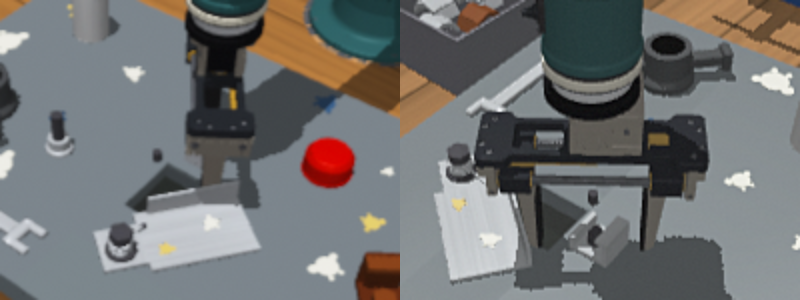

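The flap is swinging open with finger A on its lip and the hole is showing. The clip is undisturbed and finger B is just behind it. I'll finish the sweep.

>>> jog_arm(
  plan=[
    [0,0,0,4,2.8,0,91.9],
    [0,0,0,10,7,0,91.9],
    [0,0,0,16,11,0,91.9],
    [0,0,0,21,14.5,0,91.9],
    [0,0,0,24.6,17,0,91.9],
    [0,0,0,24.6,17,0,91.9],
    [0,0,0,24.6,17,0,91.9],
    [0,0,0,24.6,17,0,91.9],
  ],
)

```text
time: 12.08
position: [540.8, 92.1, 136.0]
eef_rot: [[-0.623, 0.782, -0.001], [0.782, 0.623, 0.0], [0.001, -0.001, -1.0]]
contact_force: [-1.1, 0.0, -0.3]
width: 92.0
```

```bash
cat > chk.py <<'E'
from h import *; from rig import bot,eyes
import sys
s=bot.get_state(); print(s["time"],hf(s["position"]),s["position"][2],s["contact_force"])
c=eyes.capture("scene"); d=eyes.capture("side"); a=cv2.resize(c["color"][100:250,260:460,::-1],None,fx=2,fy=2);b=cv2.resize(d["color"][100:250,240:440,::-1],None,fx=2,fy=2); cv2.imwrite(f"pics/{sys.argv[1]}.png",np.hstack([a,b]))
# clip: points 137..165 high in the corridor, bright low-saturation
for n,q in (("scene",c),("side",d)):
    P=cloud(q); h=hf(P[...,:2]); g=q["color"].astype(int); m=(P[...,2]>137)&(P[...,2]<164)&(abs(h[...,1])<30)&(h[...,0]>-110)&(h[...,0]<0)&(g.min(-1)>90)
    if m.sum()>20: r=cv2.minAreaRect(h[m].astype(np.float32)); print(n,m.sum(),np.round(r[0],1),np.round(r[1],1),round(r[2],1))
E
python3 chk.py p5; python3 -c "
from h import *; from rig import bot
s=bot.get_state(); print(rel(s,w(-30.5,34.6),136,38.55),rel(s,w(-6.5,34.6),136,38.55))"
```

```text
12.075 [-70.70102141  34.62638713] 136.0062035695594 [-1.0914653   0.041956   -0.26758381]
scene 122 [-67.7 -10.2] [54.1 28.9] 35.7
side 287 [-76.4  -0.4] [40.3 42.8] 89.8
[ -0.   -0.    0.  -23.   32.9  -0. ] [ -0.   -0.    0.  -36.8  52.6  -0. ]
```

View pics/p5.png

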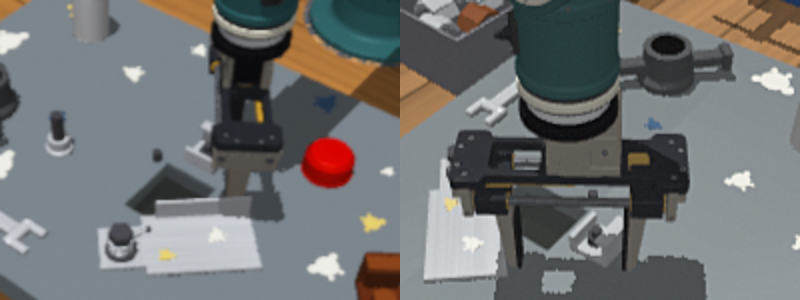

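The hole is clear and A holds the flap, with B (side view, right finger) behind the clip at (595,235). Pushing +x by 40 mm.

>>> jog_arm(
  plan=[
    [0,0,0,-1.7,2.5,0,91.9],
    [0,0,0,-4,5.7,0,91.9],
    [0,0,0,-6.5,9.3,0,91.9],
    [0,0,0,-9,12.9,0,91.9],
    [0,0,0,-11.5,16.4,0,91.9],
    [0,0,0,-14,20,0,91.9],
    [0,0,0,-16,22.9,0,91.9],
    [0,0,0,-16,22.9,0,91.9],
    [0,0,0,-16,22.9,0,91.9],
  ],
)

```text
time: 13.3
position: [569.3, 93.7, 136.1]
eef_rot: [[-0.623, 0.782, 0.001], [0.782, 0.623, -0.0], [-0.001, 0.0, -1.0]]
contact_force: [-2.7, -0.5, -1.3]
width: 91.8
```

```bash
python3 chk.py p6; python3 -c "
from h import *; from rig import bot
s=bot.get_state(); print(rel(s,w(-6.5,34.6),136,38.55))"
```

```text
13.3 [-42.14943276  34.49183506] 136.05297615655883 [-2.70954194 -0.46013863 -1.33116194]
scene 87 [-46.  -13.3] [48.  23.9] 30.0
side 257 [-63.8   0.2] [65.  38.2] 0.1
[ 0.00e+00  1.00e-03 -0.00e+00 -2.04e+01  2.94e+01  1.00e-01]
```

View pics/p6.png

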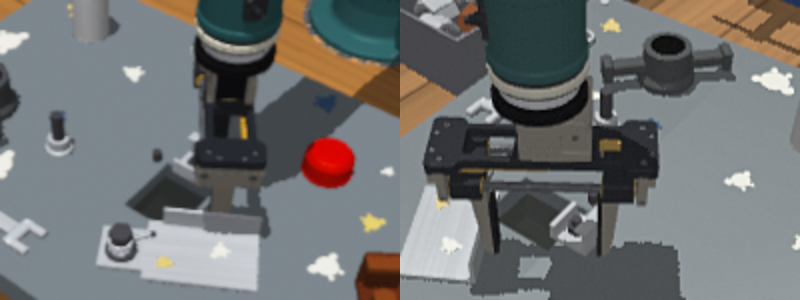

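The clip has advanced straight to about -52 mm and is starting over the hole's edge. Continuing.

>>> jog_arm(
  plan=[
    [0,0,0,-1.7,2.5,0,91.9],
    [0,0,0,-4,5.7,0,91.9],
    [0,0,0,-6.5,9.3,0,91.9],
    [0,0,0,-9,12.9,0,91.9],
    [0,0,0,-11.5,16.5,0,91.9],
    [0,0,0,-14,20.1,0,91.9],
    [0,0,0,-16.5,23.7,0,91.9],
    [0,0,0,-18.5,26.6,0,91.9],
    [0,0,0,-18.5,26.6,0,91.9],
    [0,0,0,-18.5,26.6,0,91.9],
  ],
)

```text
time: 14.65
position: [600.8, 97.4, 135.7]
eef_rot: [[-0.625, 0.781, -0.002], [0.781, 0.625, 0.001], [0.002, -0.001, -1.0]]
contact_force: [-6.2, 2.8, 0.6]
width: 91.7
```

```bash
python3 chk.py p7
```

```text
14.65 [-10.49167597  36.24602122] 135.74920029911058 [-6.21965969  2.81008165  0.55270797]
```

View pics/p7.png

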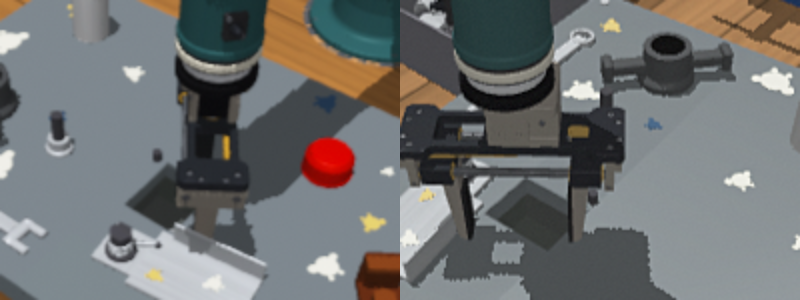

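Run:
```python
from h import *; from rig import bot,eyes
for n in ["side","scene"]:
    c=eyes.capture(n); P=cloud(c); h=hf(P[...,:2]); m=(P[...,2]<110)&(abs(h[...,1])<74)&(h[...,0]>-88)&(h[...,0]<84)
    k,l,st,ct=cv2.connectedComponentsWithStats(m.astype(np.uint8))
    for i in range(1,k):
        if st[i,4]>40: z=P[l==i]; print(n,st[i,4],ct[i].round(),np.percentile(z[:,2],[1,25,50,75,99]).round(), h[l==i].min(0).round(),h[l==i].max(0).round()); b=(l==i)&(P[...,2]>12); print(b.sum(), h[b].mean(0) if b.any() else 0)
s=bot.get_state(); print(s["contact_force"],s["wrist_torque"])
```

```text
side 234 [305. 201.] [ 20.  97. 101. 106. 110.] [ -7. -74.] [81. 19.]
233 [ 35.99265632 -32.16138481]
side 207 [308. 216.] [ 2.  4.  5.  6. 20.] [ 31. -74.] [ 84. -47.]
8 [ 65.19810049 -73.46397005]
scene 423 [341. 201.] [  0.   3.   5.  38. 107.] [-88. -74.] [ 24. -16.]
167 [-50.21597387 -45.15255694]
[-6.20215898  2.47764618  0.22662047] [0.49131614 1.21740421 0.23530933]
```

Run:
```python
from h import *; from rig import bot,eyes
c=eyes.capture("wrist"); P=cloud(c); h=hf(P[...,:2])
m=(P[...,2]<125)&(abs(h[...,1])<80)&(abs(h[...,0])<90)
print(m.sum()); 
if m.any(): print(np.percentile(P[m][:,2],[0,10,25,50,75,90,100]).round())
d=eyes.capture("side"); 
g=lambda im:np.clip(im[:,:,::-1].astype(float)*2.2,0,255).astype(np.uint8)
a=cv2.resize(g(c["color"]),(480,300)); b=cv2.resize(g(d["color"])[180:230,270:340],(420,300)); e=cv2.resize(g(eyes.capture("scene")["color"])[160:240,290:400],(412,300))
cv2.imwrite("pics/p8.png",np.vstack([np.hstack([a,np.zeros((300,320,3),np.uint8)]),np.hstack([b[:,:400],e[:,:400]])]))
```

```text
9139
[  1.   2.   3.   4.  27.  98. 125.]
```

View pics/p8.png

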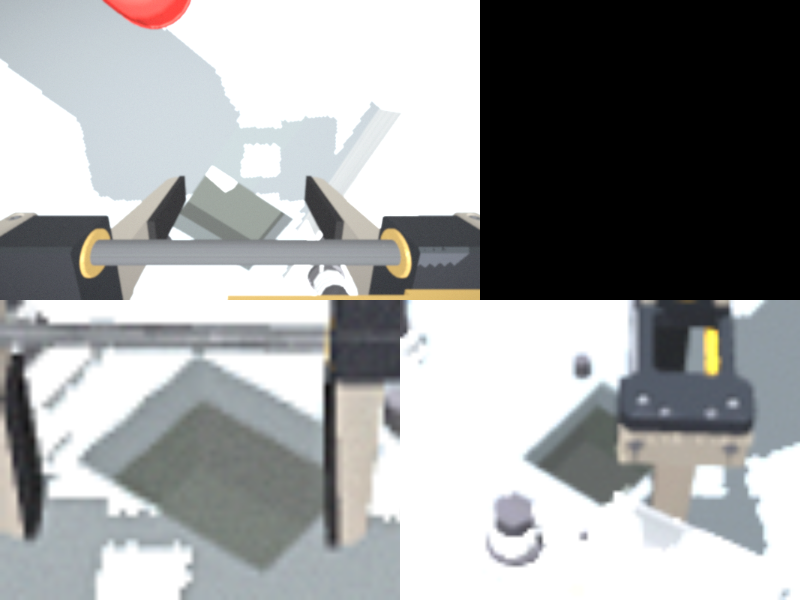

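Run:
```python
from h import *; from rig import bot,eyes
c=eyes.capture("wrist"); P=cloud(c); h=hf(P[...,:2]); g=c["color"].astype(int).mean(-1)
m=(P[...,2]<118)&(abs(h[...,1])<70)&(abs(h[...,0]-0)<80)&(g>95)
k,l,st,ct=cv2.connectedComponentsWithStats(m.astype(np.uint8))
for i in range(1,k):
    if st[i,4]>30: q=l==i; print(st[i,4],ct[i].round(),np.percentile(P[q][:,2],[1,50,99]).round(),h[q].min(0).round(),h[q].max(0).round())
b=(P[...,2]>8)&(P[...,2]<60)&(abs(h[...,0])<70)&(abs(h[...,1])<60)
print(b.sum(), h[b].min(0),h[b].max(0),P[b][:,2].max())
print(P[237,285:301:3].round().tolist(), h[237,293])
```

```text
740 [294. 239.] [ 2. 29. 36.] [-33. -34.] [11. -0.]
657 [-33.09578853 -19.05746964] [ 8.47465451 -0.30743448] 36.26650634056233
[[592.0, 46.0, 27.0], [594.0, 48.0, 29.0], [596.0, 50.0, 29.0], [598.0, 52.0, 30.0], [600.0, 54.0, 31.0], [602.0, 56.0, 32.0]] [-16.96605128  -8.97842581]
```

The bright item in the hole is the clip: it lies in the bin, top at z of about 36 mm, near (-17,-9). I'll back off slightly and lift away so the flap can shut.

>>> jog_arm(
  plan=[
    [0,0,0,2,-3,0,91.9],
    [0,0,0,3.5,-5,0,91.9],
    [0,0,0,3.5,-5,-10,91.9],
    [0,0,0,3.5,-5,-30,91.9],
    [0,0,0,3.5,-5,-60,91.9],
    [0,0,0,3.5,-5,-100,91.9],
    [0,0,0,3.5,-5,-140,91.9],
    [0,0,0,3.5,-5,-170,91.9],
    [0,0,0,20,-40,-180,91.9],
    [0,0,0,40,-80,-180,91.9],
    [0,0,0,60,-110,-180,91.9],
    [0,0,0,60,-120,-180,91.9],
    [0,0,0,60,-120,-180,91.9],
    [0,0,0,60,-120,-180,91.9],
    [0,0,0,60,-120,-180,91.9],
    [0,0,0,60,-120,-180,91.9],
  ],
)

```text
time: 17.05
position: [470.5, 68.1, 315.8]
eef_rot: [[-0.623, 0.782, -0.0], [0.782, 0.623, -0.001], [-0.0, -0.001, -1.0]]
contact_force: [-0.0, -0.4, 0.2]
width: 91.9
```

Run:
```python
from h import *; from rig import bot,eyes
s=bot.get_state(); print(s["time"],s["position"],s["contact_force"])
c=eyes.capture("side"); cv2.imwrite("pics/p9.png",c["color"][:,:,::-1])
P=cloud(c)
m=(P[...,2]>137)&(P[...,2]<230)&(np.hypot(P[...,0]-573,P[...,1]-59)<420)
k,l,st,ct=cv2.connectedComponentsWithStats(m.astype(np.uint8))
for i in range(1,k):
    if st[i,4]<30: continue
    Q=P[l==i]; r=cv2.minAreaRect(Q[:,:2].astype(np.float32)); print(ct[i].round(),st[i,4],Q[:,2].max().round(1),np.round(r[0],1),np.round(r[1],1),round(r[2],1))
```

```text
17.05 [470.54945918  68.1072961  315.79342221] [-0.04797304 -0.44950442  0.17124548]
[373. 132.] 1056 180.1 [ 638.7 -187.6] [152.4  51.4] 45.9
[297. 144.] 246 140.5 [764.6 -73.9] [ 36.5 156. ] 5.8
[450. 156.] 908 207.5 [ 455.7 -201.6] [47.5 48.7] 40.7
[343. 155.] 162 183.8 [636.6 -80. ] [20.2 24. ] 39.5
[271. 182.] 260 168.2 [700.9  66.6] [55.2 28.5] 63.4
[317. 189.] 379 161.2 [621.5  28.6] [100.3  15.8] 10.2
[329. 278.] 902 163.3 [464.1 171.1] [53.6 50.7] 33.7
[198. 289.] 2153 180.8 [614.  326.5] [124.9  43.7] 39.0
[278. 345.] 2984 215.4 [436.3 303.6] [86.4 82.5] 11.8
```

View pics/p9.png

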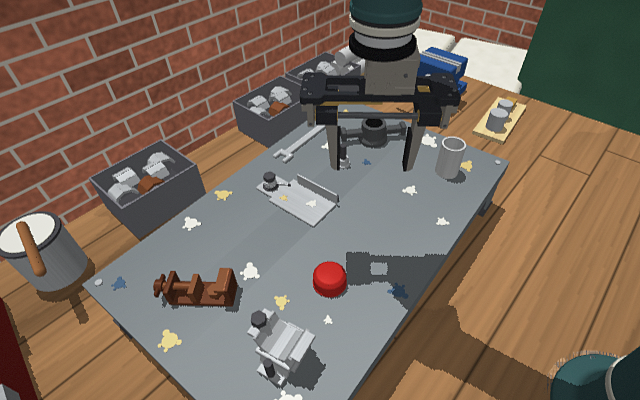

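The flap is shut, with its lip at the same pixels as at the start (317,189). The clip is gone from the top, every part is in place and the hand is clear. Handing in.

```bash
python3 -c "
from rig import bot
print(bot.sign_off())"
```

```text
the job is handed in; nothing more can be done
None
```

The clip is in the bin and the job was handed in at about 17 s of the 58 s allowed; `sign_off` gives no verdict.

**What I did:** I pinched the clip lightly (4 N) to straighten it and slid it, without lifting, to just short of the flap's sweep. One finger then swung the flap open by its lip. With that finger still holding the flap, I moved the hand towards bench +x, and the other finger pushed the clip through the hole. Then I lifted the hand clear and the flap swung shut.

**Last checks:**
- **Clip:** before the flap shut, depth from the wrist camera showed a bright object in the bin, about 17 mm short of the hole's centre and 9 mm to its right. Its top was about 36 mm above the work surface. I took this to be the clip, since it was also gone from the bench top.
- **Flap:** its lip is back within about 1 mm of its starting place.
- **Other parts:** seven bystanders measured from the side camera are within about 6 mm of where they were. The larger shifts are on parts partly hidden behind the hand, so I put those down to the view.
- **Contact:** the hand was about 185 mm above the bench top, with forces at noise level.

**Not fully explained:** at the end of the push the force rose to about 6.8 N, against roughly 2.6 N expected from the spring alone. The flap was probably at its end stop, but I did not confirm that. I also never measured the flap angle directly. It was about 0.88 rad by geometry when opened, and wider during the push.

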